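Tighten a dyeing pot's cap with a click wrench

TASK

Fit the click wrench over the square boss on the steel pot's cap and turn it clockwise (seen from above) until the wrench clicks, then stop: do not force it on past the click. Then take the wrench off and lay it back flat on the rubber mat without dropping it, leaving the other things on the bench where they are.

Things in the scene. Friction and masses are not known exactly. Their poses are not given: they have to be found in the camera images.
- grip (a point): Grip point of the loose click wrench (0.34 kg): on its handle, half-way up, 115 mm from the socket's axis. The handle is a straight bare metal bar 20 mm wide, 28 mm tall, from 80 to 220 mm from the socket's axis, plus a 12 mm end stub. Lying flat, this point is 14 mm above the support. x axis: along the handle towards the head; z up. Balance point is about 80 to 90 mm from the socket's axis.
- socket (a point): Centre of the lower mouth of the square hole (26.5 mm wide, right through, no lead-in) in the wrench's round head (72 mm diameter, 24 mm tall, underside level with the handle's). z: up along the hole; x and y parallel to the hole's sides, x pointing away from the handle. A steel neck 14 mm wide joins head and handle. Seated, it has a few mm of play on the boss.
- click_head (a joint): Click mechanism: angle (rad) of handle against head about the hole's axis, 0 at rest. Turned clockwise with about 0.8 N m (about the hole's axis; a hand feels it part as force across the handle, part as twist) the handle breaks away from the head: the click, complete by 0.08. Torque then hardly rises (0.6 N m/rad) to a solid stop at 0.30; beyond 0.24 is forced too far. Springs back unloaded.
- cap_seat (a point): Foot of the square boss on the cap to tighten: centre of the cap's flat top, 145 mm above the bench. Boss 24 mm wide, 18 mm tall, its top 9 mm tapering to 16 mm; x, y axes parallel to its sides. The ribbed cap is 68 mm wide on a fixed upright steel tube. Seated = socket point on this point. The wrench fits four ways; with its handle towards the robot there is room to swing.
- wrench: The wrench as a whole: origin on the socket's axis at the underside, x along the handle from the grip towards the head, z up.
- mat: Black rubber mat, fixed to the bench, 300 mm (its x) by 130 mm (its y), 4 mm thick, on which the wrench lies at the start with its handle along the mat. Origin: centre of the underside.
- cap_mid (a point): Centre of the same ribbed cap, 10 mm below its flat top. It turns about its upright axis with a drag of about 0.22 N m, stays where it is left, and goes tight (solid) after 0.4 to 0.95 rad of its own clockwise turning (the socket's play, up to 0.25 rad, comes first), differently every time and not visible. The shorter pot beside it has a round button in place of the boss.
- bottle0_mid (a point): Bystander: bottle with blue cap, 68 mm diameter, 135 mm tall; its centre.
- bottle1_mid (a point): Bystander: bottle with blue cap, 68 mm diameter, 135 mm tall; its centre.
- bottle2_mid (a point): Bystander: bottle with blue cap, 68 mm diameter, 150 mm tall; its centre.
- collar0_mid (a point): Bystander: loose steel ring, 48 mm diameter, 24 mm tall; its centre.
- collar1_mid (a point): Bystander: loose steel ring, 48 mm diameter, 24 mm tall; its centre.
- beaker_mid (a point): Bystander: clear beaker, 72 mm diameter, 85 mm tall; its centre.
- rack_mid (a point): Bystander: blue box of pipette tips, 85 by 125 mm, 62 mm tall; a point 25 mm above its underside.
Mind the look-alikes: they are no part of the job. What is shaped like the part that bears cap_seat but yellow is not meant.

How it is judged:
By the outcome, as a careful person would: the job done as asked, in the order asked, and still so for the second after the job is handed in, with the robot touching nothing.
It also fails if it takes over 67 s, if anything falls off the work surface, if the arm or the gripper's body presses on something with over 40 N, if the wrist force passes 120 N, or if a joint passes its speed limit or range.

ROBOT

A 7-joint arm with a two-finger parallel gripper is mounted at the origin on the work surface. World frame = base frame: x ahead of the robot, y to its left, z up, the work surface at z = 0. Lengths are in m, angles in rad, forces in N, time in s.
With the tool pointing down it reaches from about 0.4 to 0.85 m from the base axis. Payload 4.5 kg.
Tool frame: the origin (TCP) lies between the finger pads; the fingertips stand 11 mm ahead of it and the grasp point (between the pads) lies 8 mm behind it (r.tip_reach is the distance from the TCP to the fingertips, in m); x points along the fingers, y is the direction in which the jaws open and shut, and the axes are right-handed (so a half turn about x gives the same grasp; the last joint's range is limited). The gripper opens to 88 mm and grips with 3 to 60 N. Pads are 18 mm wide; open, the fingers measure 123 mm over their backs; the gripper's body (75 mm by 187 mm) begins 45 mm behind the grasp point.
Start: joints at [-1.2, 0.689, -0.195, 1.565, 0.157, 0.902, -0.215], TCP at [0.207, 0.59, 0.25] pointing down, gripper open.
Joint ranges: [-3.01, 3.01], [-0.46, 2.08], [-1.47, 1.51], [0.13, 2.56], [-1, 4.14], [0.04, 2.09], [-2.66, 2.66]. Speed limits (rad/s): [2.57, 2.57, 3.14, 3.14, 3.14, 3.14, 3.14].

INTERFACE

Orientations are given as a unit quaternion [x, y, z, w].
In Python, from plant import r gives the robot as it stands.
- The arm moves only by the tool drive_tool, never from a script. Its argument "deltas" is a list of rows, each a list of 3 entries, a list of its own where there are three numbers: the turn, a rotation vector about the tool's x, y, z in degrees, then the shift along the tool's x, y, z in cm, then the finger opening in cm, from 0 to 8.81. A call has 1 to 12 rows; each row shifts and turns the commanded pose from where the row before left it, along the tool's axes as they then stand; what a row does not reach is not made up. A row lasts 1/12 s, in which the tool goes at most 41.7 mm and 7.16 degrees, less where a joint would pass 70% of its speed; a pose out of reach is approached as far as the arm can. A call is refused whole if a number of a shift passes 4.17 or a number of a turn 7.16, either way. A call with a gripper value outside its range is refused whole. The fingers move at their own pace and stop on an object; "force" is the grip in N (left out, the last holds). Time passes only in rows, so rows that do not move let the fingers close. It gives the time, the measured TCP pose, the force and the opening at its end, in the units of the state.
- r.get_state(): the state, without advancing time (a new reading comes with each control period).
- r.snapshot(name): name is "scene" or "top" or "wrist"; returns a dict with "color" (420x560x3 uint8, red, green, blue), "fov_y" (degrees; the focal length in pixels is half the picture's height over the tangent of half this angle, whatever the lens; pixels are square), "cx", "cy" (the principal point, pixels), "k1" (the pictures are not rectified: a ray, as slopes to the right and down, at radius r is drawn at 1 + k1 r^2 times it, then the intrinsics apply), "extrinsics" (4x4, takes a point from world to camera coordinates); the wrist camera has in their place "tool_from_camera" (4x4, takes a point from camera to tool coordinates, whose origin is the TCP and whose axes are the tool frame's). Camera axes: x right, y up, looking along -z (the intrinsics and any distortion apply to the point x, -y, -z); pixel columns grow to the right and rows downward; lengths in m; the calibration is good to about 2 mm. A picture is of the moment at which its call begins: read the wrist's pose just before it. There is no depth.
- r.finish_job(): hands the job in, once; it reports no verdict.
The state is a dict: "clock": time; "q": joint angles; "qd": joint speeds; "joint_torque": joint torques, N m; "tool_pos": TCP position; "eef_rot": TCP orientation; "contact_force": force on the tool from outside, world axes, zero at the start; "moment": the same for the moment, N m; "opening": opening from 0.0 (shut) to 1.0 (fully open).
Only numpy, scipy, OpenCV 4.12 (cv2) and the standard library are available. Lean on these libraries where they do the work, as an engineer would, in place of code of your own. Each camera call takes 0.05 s, during which the arm holds its last target. There are 200 camera calls.

## Working session

There is one attempt and no reset: what is moved stays moved. The work goes in short steps, Python scripts to look and compute and a tool call to move; the robot and the scene stay as the last step left them, time stands still between calls to the robot, and variables do not carry over. Pictures are saved under pics/ and viewed, about 8 in all and at most 12, crops included, and the job is handed in when it is done.

Besides the shell and the picture viewer there is one more tool, called after "Call:" by a JSON object that holds its "fn" and its "kwargs", one argument or row to a line. drive_tool: Moves the arm, as the interface text tells. Its arguments: {"type":"object","properties":{"deltas":{"type":"array","items":{"type":"array"}},"force":{"type":"number"}},"required":["deltas"]}

```bash
mkdir -p pics; cat > h.py <<'E'
import numpy as np, cv2
from scipy.spatial.transform import Rotation as R
from plant import r
def snap(name,fn=None):
    st=r.get_state(); s=r.snapshot(name)
    s['st']=st
    if 'extrinsics' in s: s['wc']=np.linalg.inv(np.array(s['extrinsics']))
    else:
        T=np.eye(4);T[:3,:3]=R.from_quat(st['eef_rot']).as_matrix();T[:3,3]=st['tool_pos']
        s['wc']=T@np.array(s['tool_from_camera'])
    if fn: cv2.imwrite('pics/'+fn,cv2.cvtColor(s['color'],cv2.COLOR_RGB2BGR))
    return s
def K(s):
    f=210/np.tan(np.radians(s['fov_y'])/2); return np.array([[f,0,s['cx']],[0,f,s['cy']],[0,0,1.]]),np.array([s['k1'],0,0,0.])
def ray(s,uv):
    k,d=K(s); p=cv2.undistortPoints(np.array(uv,float).reshape(-1,1,2),k,d).reshape(-1,2)
    v=np.c_[p[:,0],-p[:,1],-np.ones(len(p))]@s['wc'][:3,:3].T
    return s['wc'][:3,3],v
def onz(s,uv,z):
    o,v=ray(s,uv); return o+v*((z-o[2])/v[:,2])[:,None]
def proj(s,P):
    P=np.atleast_2d(P); c=(P-s['wc'][:3,3])@s['wc'][:3,:3]; k,d=K(s)
    return cv2.projectPoints((c*[1,-1,-1]).reshape(-1,1,3),np.zeros(3),np.zeros(3),k,d)[0].reshape(-1,2)
E
python3 - <<'E'
from h import *
a=snap('top','top1.png');b=snap('scene','scene1.png')
for s in(a,b):print(s['fov_y'],s['k1'],s['wc'].round(3).tolist())
st=r.get_state();print(st); print(R.from_quat(st['eef_rot']).as_matrix().round(3)); print(r.tip_reach)
E
```

```text
57.807271209931955 0.004347918187463182 [[-0.01, 0.988, -0.155, 0.435], [-1.0, -0.01, 0.003, 0.058], [0.002, 0.155, 0.988, 1.036], [0.0, 0.0, 0.0, 1.0]]
51.16219236481874 -0.08099790872728073 [[-0.847, -0.261, 0.463, 1.069], [0.532, -0.448, 0.719, 0.834], [0.02, 0.855, 0.518, 0.675], [0.0, 0.0, 0.0, 1.0]]
{'clock': 0.1, 'q': array([-1.20017623,  0.68985236, -0.19453076,  1.5661844 ,  0.15731285,
        0.9025123 , -0.215094  ]), 'qd': array([-0.00017415, -0.0028384 , -0.000552  , -0.00273903, -0.000595  ,
        0.00040044,  0.00052636]), 'joint_torque': array([-3.36046935e-03, -5.28504467e+01, -1.27141602e+00, -1.53838384e+01,
       -5.25011960e-02,  1.98153102e-03,  2.57673162e-05]), 'tool_pos': array([0.20641961, 0.58937687, 0.24903512]), 'eef_rot': array([ 0.11793905,  0.69715811, -0.11904052,  0.69705833]), 'contact_force': array([-0.32833721,  0.6207963 ,  0.35886741]), 'moment': array([-0.0454088 , -0.01096924, -0.00021951]), 'opening': 1.0027554742862839}
[[-0.     0.33   0.944]
 [-0.002  0.944 -0.33 ]
 [-1.    -0.002  0.   ]]
0.011
```

View pics/top1.png

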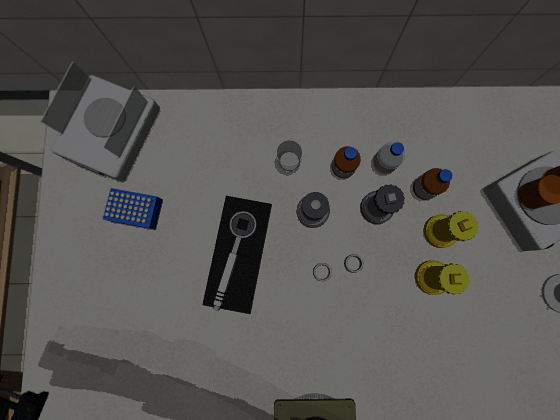

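View pics/scene1.png

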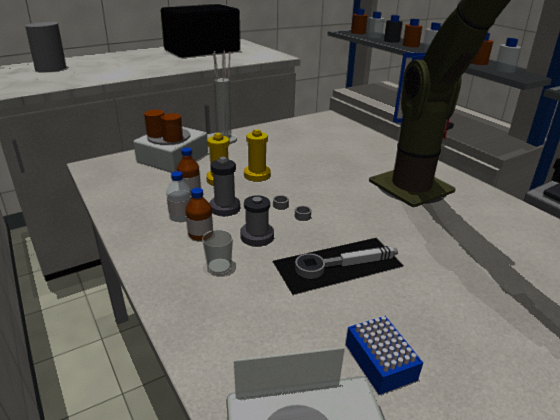

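The top view shows the wrench on the mat: head at (242,224), handle end at (217,305). There are four candidate pots:
- Tall steel pot with a square boss at (390,198).
- Short steel pot with a round button at (315,203).
- Two yellow pots at (463,225) and (455,279).

The target is the tall steel one. I'll confirm it in an enlarged crop.

```bash
python3 - <<'E'
from h import *
s=snap('top')
c=cv2.cvtColor(s['color'],cv2.COLOR_RGB2BGR)
A=cv2.resize(c[170:250,345:425],(390,390),interpolation=cv2.INTER_CUBIC)
B=cv2.resize(c[190:320,190:320],(390,390),interpolation=cv2.INTER_CUBIC)
cv2.imwrite('pics/crop1.png',cv2.convertScaleAbs(np.hstack([A,B]),alpha=1.8))
print('boss',onz(s,[(391,197)],.163)); print('head,end',onz(s,[(242,224),(217,306)],.028))
print('short',onz(s,[(315,203)],.12))
print('bottles',onz(s,[(351,153),(397,149),(445,176)],.135))
print('collars',onz(s,[(321,272),(353,263)],.024))
print('yellow',onz(s,[(464,225),(456,279)],.163)); print('beaker',onz(s,[(289,160)],.0))
E
```

```text
boss [[ 0.59396941 -0.17960704  0.163     ]]
head,end [[0.54941741 0.18430312 0.028     ]
 [0.33770909 0.24657586 0.028     ]]
short [[ 0.58874736 -0.0049458   0.12      ]]
bottles [[ 0.70970964 -0.09470897  0.135     ]
 [ 0.718768   -0.2080683   0.135     ]
 [ 0.64961848 -0.3209866   0.135     ]]
collars [[ 0.42122737 -0.02359634  0.024     ]
 [ 0.44374475 -0.10837426  0.024     ]]
yellow [[ 0.52669943 -0.34451852  0.163     ]
 [ 0.40455115 -0.31653999  0.163     ]]
beaker [[0.73223774 0.05744504 0.        ]]
```

View pics/crop1.png

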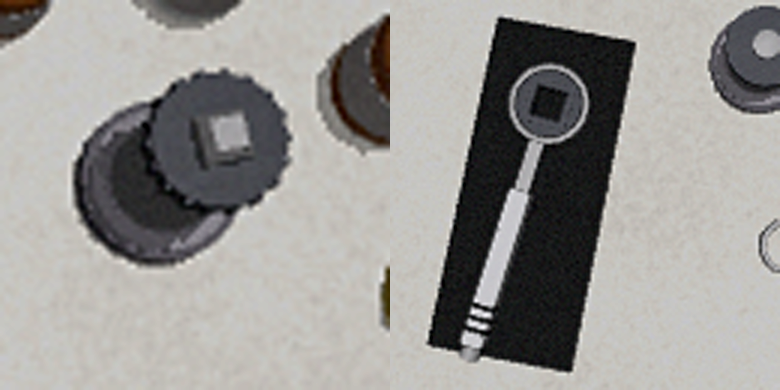

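Confirmed in the crop: the tall steel pot has a square boss at about (392,198), and the short pot has a round button. I'll move above the grip point.

Call:
{"fn": "drive_tool", "kwargs": {
  "deltas": [
    [[0,0,0],[0,-1.1,1.4],8.8],
    [[-0.3,0,0],[0,-2.3,2.8],8.8],
    [[-0.3,0,0],[0,-2.3,2.8],8.8],
    [[-0.3,0,0],[0,-2.3,2.8],8.8],
    [[-0.3,0,0],[0,-2.3,2.8],8.8],
    [[-0.3,0,0],[0,-2.3,2.8],8.8],
    [[-0.3,0,0],[0,-2.3,2.8],8.8],
    [[-0.3,0,0],[0,-2.3,2.8],8.8],
    [[-0.3,0,0],[0,-2.3,2.8],8.8],
    [[-0.3,0,0],[0,-2.3,2.8],8.8],
    [[-0.3,0,0],[0,-2.3,2.8],8.8],
    [[0,0,0],[0,-2.3,2.8],8.8]
  ]
}}

```text
clock: 1.15
tool_pos: [0.4326, 0.2382, 0.2497]
eef_rot: [0.1, 0.7, -0.1, 0.7]
contact_force: [0.8, 0.6, -0.4]
opening: 0.999
```

Call:
{"fn": "drive_tool", "kwargs": {
  "deltas": [
    [[0,0,0],[0,-1,1],8.8],
    [[0,0,0],[0,0,0],8.8],
    [[0,0,0],[0,0,0],8.8]
  ]
}}

```text
clock: 1.4
tool_pos: [0.4389, 0.2271, 0.2496]
eef_rot: [0.101, 0.7, -0.101, 0.7]
contact_force: [-0.4, 0.5, 0.3]
opening: 0.997
```

```bash
python3 - <<'E'
from h import *
s=snap('wrist','w1.png');print(np.array(s['tool_from_camera']).round(3),s['fov_y'],s['k1'],s['wc'].round(3));print(s['st']['tool_pos'],s['st']['q'],R.from_quat(s['st']['eef_rot']).as_matrix().round(3))
E
```

```text
[[-0.001  0.28  -0.96  -0.135]
 [ 1.     0.    -0.001 -0.   ]
 [ 0.    -0.96  -0.28  -0.073]
 [ 0.     0.     0.     1.   ]] 69.51850529064518 0.007890726135976267 [[ 0.283 -0.921 -0.269  0.369]
 [ 0.959  0.272  0.078  0.247]
 [ 0.001 -0.28   0.96   0.384]
 [ 0.     0.     0.     1.   ]]
[0.43891256 0.22709426 0.24958448] [-0.39773342  0.52710224 -0.26630871  1.94938861  0.20843401  0.69144982
  0.49357187] [[-0.     0.283  0.959]
 [ 0.     0.959 -0.283]
 [-1.     0.    -0.   ]]
```

View pics/w1.png

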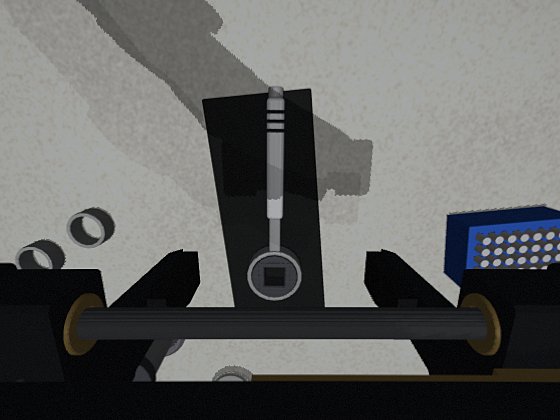

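The wrist view shows the wrench nearly vertical: head at (275,274), handle-to-neck step at (275,217), stub at (276,92). I'll measure it from these.

```bash
python3 - <<'E'
from h import *
s=snap('wrist')
c=s['color'];g=cv2.cvtColor(c,cv2.COLOR_RGB2GRAY).astype(float)
for v in(140,170,205):print(v,g[v,258:296].astype(int))
m=((g>105)).astype(np.uint8)
m[:, :240]=0;m[:,310:]=0;m[:85]=0;m[310:]=0
for v in(140,150,170,190,210):
    u=np.nonzero(g[v,255:300]>85)[0]+255; print(v,u.min(),u.max(),onz(s,[((u.min()+u.max())/2,v)],.032))
H=onz(s,[(275,274)],.028)[0]; hole=onz(s,[(274.5,276)],.028); E=onz(s,[(275,217)],.032)
S=onz(s,[(276,97)],.032)[0]
print(H,hole,E,S,np.linalg.norm(H-S))
print('edge uv 80mm',np.linalg.norm(H[:2]-E[0,:2]))
E
```

```text
140 [ 16  14  10  14  15  13   7  25  97 108 119 128 130 129 129 130 130 131
 130 126 130 136 124 113  79  20  10  13  15  12  18  12  12  16  14  13
  13  14]
170 [ 14  13  16  13  14  11   5  28  89  97 103 110 110 110 109 111 113 113
 112 111 114 111 102  99  41   5   7   9  10   8  11  11  13  14  10  15
  13  14]
205 [ 19  21  20  20  19  17  15  34 143 159 169 169 169 168 168 167 167 168
 167 168 169 167 155  87  20  16  20  19  26  23  18  21  20  20  22  19
  16  19]
140 266 281 [[0.3817099  0.23579791 0.032     ]]
150 266 281 [[0.39234685 0.23260795 0.032     ]]
170 266 281 [[0.41421985 0.22604887 0.032     ]]
190 266 281 [[0.4369259  0.21924067 0.032     ]]
210 266 280 [[0.46033903 0.21159041 0.032     ]]
[0.54495065 0.18879837 0.028     ] [[0.54753052 0.18734854 0.028     ]] [[0.46949014 0.21138277 0.032     ]] [0.33887617 0.25148789 0.032     ] 0.2154359891657666
edge uv 80mm 0.07876765936191843
```

Call:
{"fn": "drive_tool", "kwargs": {
  "deltas": [
    [[0.6,0,0],[1.5,-0.75,0],8.8],
    [[0,0,0],[3,0,0],8.8],
    [[0,0,0],[3,0,0],8.8],
    [[0,0,0],[3,0,0],8.8],
    [[0,0,0],[3,0,0],8.8],
    [[0,0,0],[3,0,0],8.8],
    [[0,0,0],[2.5,0,0],8.8],
    [[0,0,0],[2,0,0],8.8],
    [[0,0,0],[1.4,0,0],8.8],
    [[0,0,0],[0.7,0,0],8.8],
    [[0,0,0],[0,0,0],8.8],
    [[0,0,0],[0,0,0],8.8]
  ]
}}

```text
clock: 2.5
tool_pos: [0.4363, 0.2215, 0.0189]
eef_rot: [0.103, 0.7, -0.103, 0.699]
contact_force: [-0.2, -0.4, 1.2]
opening: 0.997
```

Call:
{"fn": "drive_tool", "kwargs": {
  "deltas": [
    [[0,0,0],[0,0,0],5],
    [[0,0,0],[0,0,0],3],
    [[0,0,0],[0,0,0],1],
    [[0,0,0],[0,0,0],0],
    [[0,0,0],[0,0,0],0],
    [[0,0,0],[0,0,0],0],
    [[0,0,0],[0,0,0],0],
    [[0,0,0],[0,0,0],0],
    [[0,0,0],[0,0,0],0]
  ],
  "force": 55
}}

```text
clock: 3.25
tool_pos: [0.4367, 0.2203, 0.0187]
eef_rot: [0.104, 0.699, -0.104, 0.699]
contact_force: [0.9, -0.6, -0.1]
opening: 0.337
```

Call:
{"fn": "drive_tool", "kwargs": {
  "deltas": [
    [[0,0,0],[0,0,0],0],
    [[0,0,0],[0,0,0],0],
    [[0,0,0],[0,0,0],0],
    [[0,0,0],[0,0,0],0],
    [[0,0,0],[0,0,0],0]
  ]
}}

```text
clock: 3.67
tool_pos: [0.4364, 0.2198, 0.0187]
eef_rot: [0.104, 0.7, -0.104, 0.699]
contact_force: [0.4, -0.5, 2.0]
opening: 0.224
```

Call:
{"fn": "drive_tool", "kwargs": {
  "deltas": [
    [[0,0,0],[-1,0,0],0],
    [[0,0,0],[-2,0,0],0],
    [[0,0,0],[-3,0,0],0],
    [[0,0,0],[-3,0,0],0],
    [[0,0,0],[-3,0,0],0],
    [[0,0,0],[-3,0,0],0],
    [[0,0,0],[-3,0,0],0],
    [[0,0,0],[-3,0,0],0],
    [[0,0,0],[-2,0,0],0],
    [[0,0,0],[-1,0,0],0],
    [[0,0,0],[0,0,0],0]
  ]
}}

```text
clock: 4.58
tool_pos: [0.4374, 0.2209, 0.2614]
eef_rot: [0.105, 0.698, -0.103, 0.701]
contact_force: [-0.1, 0.4, -3.2]
opening: 0.223
```

Call:
{"fn": "drive_tool", "kwargs": {
  "deltas": [
    [[0,0,0],[0,-1.1,1.3],0],
    [[0,0,0],[0,-2.3,2.7],0],
    [[0,0,0],[0,-2.3,2.7],0],
    [[0,0,0],[0,-2.3,2.7],0],
    [[0,0,0],[0,-2.3,2.7],0],
    [[0,0,0],[0,-2.3,2.7],0],
    [[0,0,0],[0,-2.3,2.7],0],
    [[0,0,0],[0,-2.3,2.7],0],
    [[0,0,0],[0,-2.3,2.7],0],
    [[0,0,0],[0,-2.3,2.7],0],
    [[0,0,0],[0,-2.2,2.7],0],
    [[0,0,0],[0,-1.1,1.3],0]
  ]
}}

```text
clock: 5.58
tool_pos: [0.6475, -0.1118, 0.2567]
eef_rot: [0.104, 0.7, -0.107, 0.699]
contact_force: [-0.4, -0.1, -3.3]
opening: 0.225
```

Call:
{"fn": "drive_tool", "kwargs": {
  "deltas": [
    [[0,0,0],[0,0,0],0],
    [[0,0,0],[0,0,0],0],
    [[0,0,0],[0,0,0],0],
    [[0,0,0],[0,0,0],0]
  ]
}}

```text
clock: 5.92
tool_pos: [0.6461, -0.1038, 0.2581]
eef_rot: [0.103, 0.7, -0.103, 0.699]
contact_force: [-0.1, 0.5, -3.7]
opening: 0.221
```

```bash
python3 - <<'E'
from h import *
s=snap('wrist','w2.png');print(s['st']['tool_pos'],s['st']['q'].round(2),R.from_quat(s['st']['eef_rot']).as_matrix().round(3)); print(proj(s,[[.594,-.18,.163]]))
c=cv2.imread('pics/w2.png');c=cv2.convertScaleAbs(c,alpha=1.5);cv2.imwrite('pics/w2b.png',c)
E
```

```text
[ 0.64605188 -0.1038241   0.25808615] [ 0.25  0.73 -0.31  1.45  0.24  1.    1.16] [[-0.002  0.288  0.958]
 [ 0.001  0.958 -0.288]
 [-1.     0.001 -0.002]]
[[166.99328013 185.64886308]]
```

View pics/w2b.png

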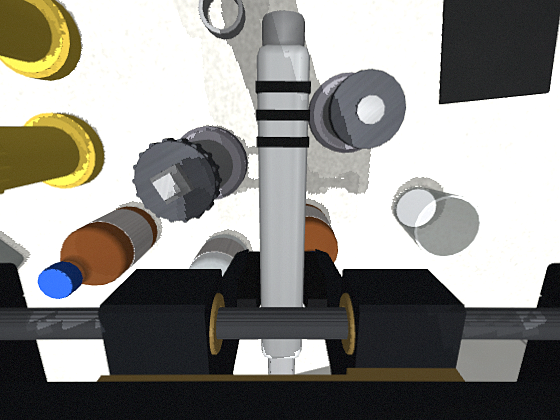

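The wrist view shows the ribbed steel cap at (178,181) with its boss top at about (168,183), and the round-button pot at (368,108). Next I'll measure the boss's centre and yaw.

```bash
python3 - <<'E'
from h import *
c=cv2.imread('pics/w2.png');s=snap('wrist')
x0,y0,x1,y1=130,132,226,228
g=cv2.cvtColor(c,cv2.COLOR_BGR2GRAY)
np.set_printoptions(linewidth=250)
cl=cv2.createCLAHE(4,(2,2)).apply(g)
cv2.imwrite('pics/b2.png',np.hstack([cv2.resize(cv2.convertScaleAbs(c[y0:y1,x0:x1],alpha=2),(384,384),interpolation=cv2.INTER_CUBIC),cv2.resize(cv2.cvtColor(cl,cv2.COLOR_GRAY2BGR)[y0:y1,x0:x1],(384,384))]))
print(g[164:202:2,148:192:2])
for t in (90,110,130):
    m=(g>t).astype(np.uint8); m[:160]=0;m[206:]=0;m[:,:142]=0;m[:,200:]=0
    cs,_=cv2.findContours(m,0,2)
    if cs:
        k=max(cs,key=cv2.contourArea); q=cv2.boxPoints(cv2.minAreaRect(k)); w=onz(s,q,.163)[:,:2]
        print(t,q.mean(0),cv2.contourArea(k),w.mean(0),[ (np.linalg.norm(d).round(4),np.degrees(np.arctan2(d[1],d[0])).round(1)) for d in (w[1]-w[0],w[2]-w[1])])
E
```

```text
[[ 66  66  66  69  70  70  68  69  70  70  70  72  60  73  42  45  68  72  43  45  45  43]
 [ 66  69  69  70  71  68  67  69  70  70  67  73  88  86  42  45  39  42  45  44  42  44]
 [ 68  68  70  66  68  69  68  69  70  68  83  84  87  86  65  42  46  36  42  43  44  44]
 [ 70  68  68  70  68  69  70  65  68  87  83  85  84  83  88  57  43  46  43  40  41  44]
 [ 66  67  69  68  67  66  71  89  86  82  89  75  86  84  83  66  45  45  45  44  41  44]
 [ 68  69  69  65  69  88  85  85  72 100 157  94  85  65  66  66  71  43  46  44  44  44]
 [ 68  68  68  76  87  85  81 100 158 147 147 159  53  63  64  65  68  62  48  47  42  46]
 [ 65  77  81  90  81  89 125 148 149 144 148 148 117  60  64  68  66  67  48  47  39  43]
 [ 64  74  87  64 131 150 146 150 147 143 150 147 152  54  60  63  63  66  68  44  45  47]
 [ 66  64  95 155 148 145 143 147 145 145 149 144 145 104  53  64  66  65  67  57  48  45]
 [ 67  64  65 151 145 144 145 150 145 144 149 145 144 148  81  63  64  66  68  70  46  45]
 [ 66  66  64 101 147 144 147 148 144 146 151 145 147  86  95  56  61  62  65  60  64  43]
 [ 67  6
[... 346 characters left out ...]
  34  37]
 [ 65  65  66  67  70  67  63 151 145 151 137 134  65  74  77  58  55  69  35  37  36  37]
 [ 66  66  66  69  68  68  65 100 151 148  96  68  76  77  77  53  64  66  30  34  33  37]
 [ 68  69  69  68  69  71  70  67 112  46  77  79  75  72  62  62  63  60  68  36  36  37]]
90 [165.5803  186.49481] 383.5 [ 0.59470679 -0.18160677] [(np.float64(0.0162), np.float64(102.2)), (np.float64(0.0168), np.float64(8.7))]
110 [165.87642 186.20227] 338.5 [ 0.59455141 -0.18129806] [(np.float64(0.0156), np.float64(103.8)), (np.float64(0.0158), np.float64(10.6))]
130 [165.4954  186.84863] 325.5 [ 0.59493377 -0.18177615] [(np.float64(0.0154), np.float64(100.4)), (np.float64(0.0157), np.float64(6.6))]
```

View pics/b2.png

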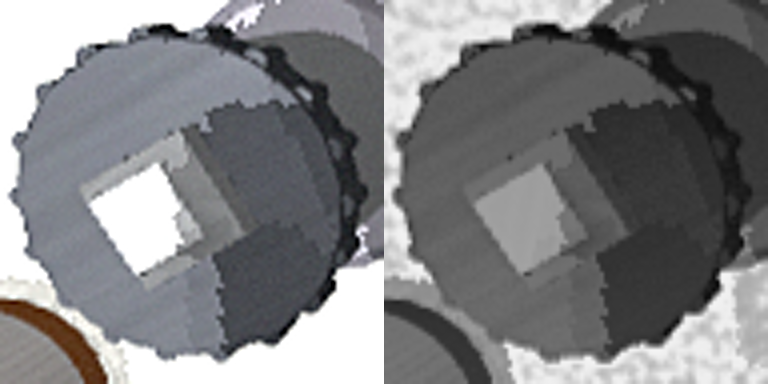

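Boss centre is (0.5946, -0.1815) with yaw about 11°. I'll move to a hover with the handle toward the robot.

Call:
{"fn": "drive_tool", "kwargs": {
  "deltas": [
    [[0,0,0],[0,-1.2,-1.1],0],
    [[0,0,0],[0,-2.4,-2.2],0],
    [[0,0,0],[0,-2.4,-2.1],0],
    [[0,0,0],[0,-2.4,-2.1],0],
    [[0,0,0],[0,-2.4,-2.1],0],
    [[0,0,0],[0,-2.3,-2.1],0],
    [[-5,0,0],[0,-1.2,-1.1],0],
    [[-5.5,0,0],[0,0,0],0],
    [[-5.5,0,0],[0,0,0],0],
    [[-5.5,0,0],[0,0,0],0],
    [[-4,0,0],[0,0,0],0],
    [[-2.2,0,0],[0,0,0],0]
  ]
}}

```text
clock: 7.02
tool_pos: [0.483, -0.205, 0.2591]
eef_rot: [-0.068, 0.704, 0.068, 0.704]
contact_force: [0.4, 0.2, -2.3]
opening: 0.222
```

Call:
{"fn": "drive_tool", "kwargs": {
  "deltas": [
    [[0,0,0],[0,0,0],0],
    [[0,0,0],[0,0,0],0],
    [[0,0,0],[0,0,0],0],
    [[0,0,0],[0,0,0],0]
  ]
}}

```text
clock: 7.35
tool_pos: [0.483, -0.2053, 0.2588]
eef_rot: [-0.067, 0.704, 0.066, 0.704]
contact_force: [-0.7, 0.3, -2.9]
opening: 0.224
```

```bash
python3 - <<'E'
from h import *
s=snap('scene');t=snap('top');st=t['st'];M=R.from_quat(st['eef_rot']).as_matrix()
print(st['tool_pos'],st['q'].round(2),np.degrees(np.arctan2(M[1,2],M[0,2])),M[2].round(3),st['contact_force'],st['moment'])
soc=st['tool_pos']+M@[.0147,0,.115]; print('socket pred',soc)
tr=lambda a,p,n,w: cv2.resize(cv2.cvtColor(cv2.convertScaleAbs(a['color'][p[1]-n:p[1]+n,p[0]-n:p[0]+n],alpha=2),cv2.COLOR_RGB2BGR),(w,w),interpolation=cv2.INTER_CUBIC)
for a in(s,t): print(proj(a,[soc,soc+[0,0,.024],[.5946,-.1815,.163]]).round(1))
p=[proj(a,soc)[0].round().astype(int) for a in(s,t)]
cv2.imwrite('pics/h3.png',np.hstack([tr(s,p[0],48,390),tr(t,p[1],48,390)]))
print(p)
E
```

```text
[ 0.48298488 -0.20535653  0.25880585] [ 0.61  0.57 -0.47  1.85  0.35  0.8   1.71] 10.790794289259017 [-1. -0.  0.] [-0.22003321 -0.43914977 -4.29827604] [ 0.00020859  0.077895   -0.02063019]
socket pred [ 0.59595343 -0.18382857  0.24411764]
[[221.2 129.8]
 [220.8 121.3]
 [223.2 157.5]]
[[403.  189.1]
 [406.4 186.7]
 [391.8 196.7]]
[array([221, 130]), array([403, 189])]
```

View pics/h3.png

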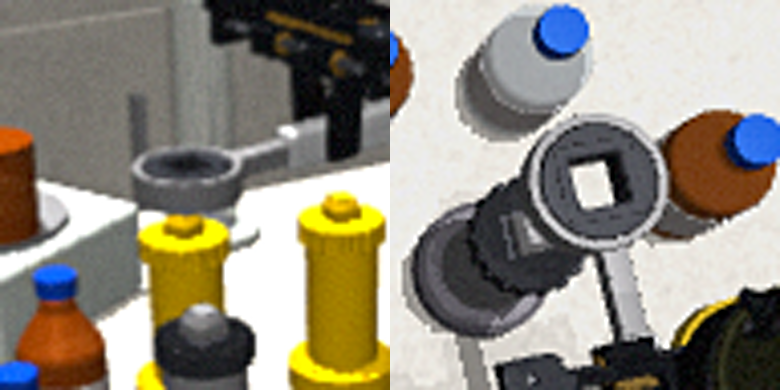

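```bash
cat >> h.py <<'E'
def tri(*obs):
    A=np.zeros((3,3));b=np.zeros(3)
    for s,uv in obs:
        o,v=ray(s,[uv]);v=v[0]/np.linalg.norm(v[0]);P=np.eye(3)-np.outer(v,v);A+=P;b+=P@o
    return np.linalg.solve(A,b)
E
python3 - <<'E'
from h import *
s=snap('scene');t=snap('top');k=96/390
st=t['st'];M=R.from_quat(st['eef_rot']).as_matrix()
a=(173+187.5*k-.4,82+168*k-.4);b=(355+207*k-.4,141+180*k-.4)
X=tri((s,a),(t,b));print('top rim centre',X,'tool frame',M.T@(X-st['tool_pos']),proj(s,X)-a,proj(t,X)-b)
# boss top: check bias of the two cams
m=cv2.cvtColor(t['color'],cv2.COLOR_RGB2GRAY)
print('onz z=.268',onz(t,[b],.268))
E
```

```text
top rim centre [ 0.60131236 -0.18396963  0.2640976 ] tool frame [-0.00536034 -0.0011036   0.12025704] [[0.2522542  0.08575565]] [[ 0.18694235 -0.29023088]]
onz z=.268 [[ 0.59986212 -0.1823254   0.268     ]]
```

Call:
{"fn": "drive_tool", "kwargs": {
  "deltas": [
    [[0,0,0],[0.7,0.25,-0.3],0],
    [[0,0,0],[1.5,0,0],0],
    [[0,0,0],[1.5,0,0],0],
    [[0,0,0],[1.5,0,0],0],
    [[0,0,0],[1.1,0,0],0],
    [[0,0,0],[0.5,0,0],0],
    [[0,0,0],[0,0,0],0],
    [[0,0,0],[0,0,0],0],
    [[0,0,0],[0,0,0],0]
  ]
}}

```text
clock: 8.3
tool_pos: [0.48, -0.2036, 0.1912]
eef_rot: [-0.067, 0.704, 0.066, 0.704]
contact_force: [0.7, -0.4, -3.3]
opening: 0.223
```

```bash
cat > v.py <<'E'
from h import *
import sys
s=snap('scene');t=snap('top');st=t['st'];M=R.from_quat(st['eef_rot']).as_matrix()
soc=st['tool_pos']+M@[.0147,0,.117]; print(st['clock'],st['tool_pos'],'yaw',np.degrees(np.arctan2(M[1,2],M[0,2])),'soc',soc.round(4),st['contact_force'].round(1),st['moment'].round(3),M[2].round(3))
p=[proj(a,soc)[0].round().astype(int) for a in(s,t)]
if len(sys.argv)>1:
    tr=lambda a,p,n=32,w=390: cv2.resize(cv2.cvtColor(cv2.convertScaleAbs(a['color'][p[1]-n:p[1]+n,p[0]-n:p[0]+n],alpha=2),cv2.COLOR_RGB2BGR),(w,w),interpolation=cv2.INTER_CUBIC)
    cv2.imwrite('pics/'+sys.argv[1],np.hstack([tr(s,p[0]),tr(t,p[1])])); print(p)
E
python3 v.py h4.png
```

```text
8.35 [ 0.48003288 -0.20369047  0.19135434] yaw 10.796543902703371 soc [ 0.595  -0.1818  0.1768] [-0.1  0.5 -3.8] [-0.002  0.052 -0.006] [-1.    -0.001  0.001]
[array([223, 153]), array([394, 195])]
```

View pics/h4.png

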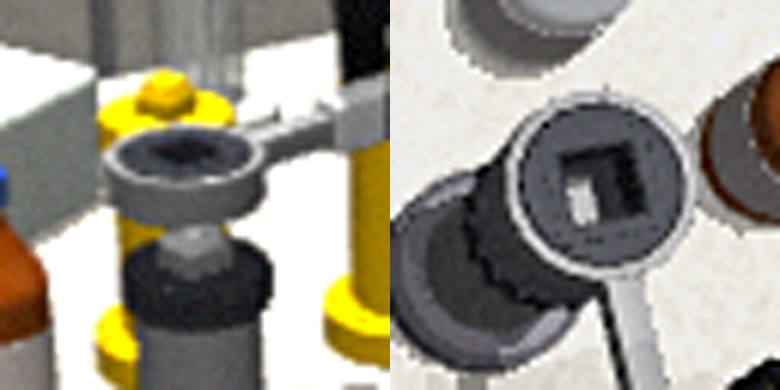

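```bash
python3 - <<'E'
from h import *
s=snap('scene');t=snap('top');k=64/390
st=t['st'];M=R.from_quat(st['eef_rot']).as_matrix()
a=(191+185.5*k-.4,121+159*k-.4);b=(362+211*k-.4,163+184*k-.4)
X=tri((s,a),(t,b));print('rim',X,'tool',M.T@(X-st['tool_pos']),proj(s,X)-a,proj(t,X)-b)
for z in(.193,.197,.201): print(z,onz(s,[a],z),onz(t,[b],z))
np.set_printoptions(linewidth=200)
g=cv2.cvtColor(s['color'],cv2.COLOR_RGB2GRAY);print(g[140:156,204:240])
E
```

```text
rim [ 0.59812854 -0.18343762  0.19535908] tool [-0.00385895 -0.00222792  0.11989029] [[0.22954078 0.0710328 ]] [[ 0.16076977 -0.24686231]]
0.193 [[ 0.5961413  -0.18920465  0.193     ]] [[ 0.59802363 -0.18372251  0.193     ]]
0.197 [[ 0.60006978 -0.18070654  0.197     ]] [[ 0.59724846 -0.18257502  0.197     ]]
0.201 [[ 0.60399825 -0.17220843  0.201     ]] [[ 0.59647329 -0.18142753  0.201     ]]
[[ 57  55  63 100 132 143 142 139 139 131 130 117  81  66  56  56  82 121 134 143 144 143 144 142  94  98 134 144 120 106  86  63  54 113 114 100]
 [ 55  56  56  67 102 132 140 142 144 144 144 134 121 123 108  81  79  92  99 107 111 108 124 104  70  76 105  89  75  80  79  94 100 110 109 105]
 [ 57  55  53  52  65  77 100 127 135 129 109  93  78  71  65  49  46  48  49  52  49  52  62  59  62  78  95  88  94 104 106 110 113 108  91  65]
 [ 56  55  52  50  56  59  92 114  97  72  53  49  40  40  37  35  31  29  26  35  35  38  35  41  45  49  63  95 110 113 110  92  67  55  49  38]
 [ 56  57  48  50  61  82  93  76  52  36  34  33  30  30  25  18  17  17  14  16  25  36  36  42  36  41  38  55  
[... 949 characters left out ...]
43  50  56  56  56  54  60  67  66  66  63  54  49  53  50  47  42  37  36  35  33  29  79 145 152 146 148 146]
 [ 56  54  56  80  72  44  38  36  40  41  43  42  44  44  48  48  49  46  48  45  41  41  40  40  38  37  37  34  28  22  59 139 150 150 150 150]
 [ 55  50  55  68  61  42  36  40  38  42  45  41  44  44  45  44  41  43  43  43  44  44  42  40  39  40  37  37  26  26  79 143 151 148 154 151]
 [ 56  56  66  81  70  46  37  38  42  41  42  42  42  45  44  46  45  44  44  44  41  41  41  41  40  41  35  30  32  59 137 153 150 151 149 149]
 [ 64  76  85 125 143 108  58  39  38  38  42  43  43  44  45  44  43  44  44  44  44  39  41  40  37  32  29  36  82 109 147 151 151 149 149 150]]
```

Call:
{"fn": "drive_tool", "kwargs": {
  "deltas": [
    [[0,-2,0],[0,0.17,-0.2],0],
    [[0,0,0],[0.3,0,0],0],
    [[0,0,0],[0.4,0,0],0],
    [[0,0,0],[0.4,0,-0.05],0],
    [[0,0,0],[0.4,0,0],0],
    [[0,0,0],[0.4,0,0],0],
    [[0,0,0],[0,0,0],0],
    [[0,0,0],[0,0,0],0]
  ]
}}

```text
clock: 9.17
tool_pos: [0.4774, -0.2021, 0.1713]
eef_rot: [-0.065, 0.692, 0.068, 0.716]
contact_force: [-0.7, -0.1, -3.2]
opening: 0.225
```

```bash
python3 v.py
```

```text
9.2167 [ 0.47755345 -0.20216868  0.17153794] yaw 10.817070544050665 soc [ 0.5929 -0.1801  0.1609] [-0.4  0.2 -3.6] [-0.017  0.155 -0.053] [-0.999  0.     0.035]
```

Call:
{"fn": "drive_tool", "kwargs": {
  "deltas": [
    [[0,0,0],[0.3,0,0],0],
    [[0,0,0],[0.3,0,-0.03],0],
    [[0,0,0],[0.2,0,0],0],
    [[0,0,0],[0,0,0],0],
    [[0,0,0],[0,0,0],0]
  ]
}}

```text
clock: 9.68
tool_pos: [0.4773, -0.2022, 0.1635]
eef_rot: [-0.065, 0.692, 0.068, 0.716]
contact_force: [0.2, 0.3, -3.5]
opening: 0.221
```

```bash
python3 v.py h5.png
```

```text
9.7333 [ 0.47734355 -0.20225159  0.16362408] yaw 10.804641275632553 soc [ 0.5927 -0.1802  0.153 ] [ 0.2  0.1 -4. ] [-0.063  0.108 -0.041] [-0.999  0.     0.035]
[array([224, 161]), array([390, 198])]
```

View pics/h5.png

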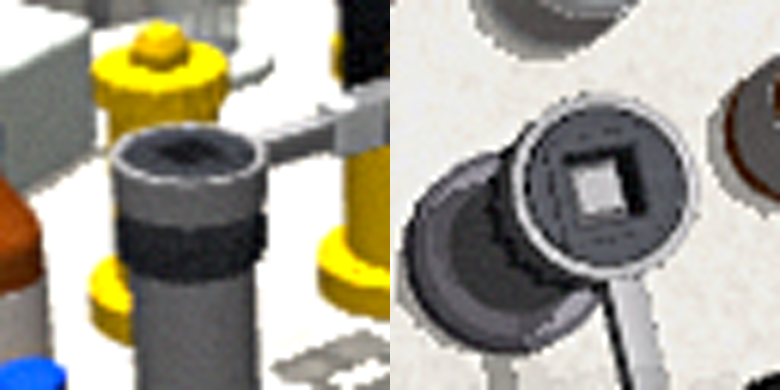

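The boss shows through the hole at (598,188), close to the hole centre at (605,185). No contact force yet. I'll lower onto the cap.

Call:
{"fn": "drive_tool", "kwargs": {
  "deltas": [
    [[0,0,0],[0.2,0,0],0],
    [[0,0,0],[0.15,0,0],0],
    [[0,0,0],[0,0,0],0],
    [[0,0,0],[0,0,0],0]
  ]
}}

```text
clock: 10.12
tool_pos: [0.4774, -0.2022, 0.1601]
eef_rot: [-0.065, 0.692, 0.068, 0.716]
contact_force: [0.5, 0.0, -2.8]
opening: 0.221
```

```bash
python3 v.py
```

```text
10.1667 [ 0.47749611 -0.20223467  0.16015313] yaw 10.806201935645504 soc [ 0.5929 -0.1802  0.1495] [ 0.3  0.3 -3. ] [-0.012  0.147  0.011] [-0.999  0.     0.035]
```

Call:
{"fn": "drive_tool", "kwargs": {
  "deltas": [
    [[0,0,0],[0.15,0,0],0],
    [[0,0,0],[0,0,0],0],
    [[0,0,0],[0,0,0],0]
  ]
}}

```text
clock: 10.47
tool_pos: [0.4775, -0.2022, 0.1586]
eef_rot: [-0.065, 0.692, 0.068, 0.716]
contact_force: [-0.9, 0.7, -3.3]
opening: 0.222
```

```bash
python3 v.py
```

```text
10.5167 [ 0.47755005 -0.20223294  0.15864991] yaw 10.804834679489623 soc [ 0.5929 -0.1802  0.148 ] [-0.4  0.  -3.6] [-0.014  0.157  0.022] [-0.999  0.     0.035]
```

Call:
{"fn": "drive_tool", "kwargs": {
  "deltas": [
    [[0,0,0],[0.15,0,0],0],
    [[0,0,0],[0,0,0],0],
    [[0,0,0],[0,0,0],0]
  ]
}}

```text
clock: 10.82
tool_pos: [0.4775, -0.2022, 0.1571]
eef_rot: [-0.065, 0.692, 0.068, 0.716]
contact_force: [0.4, -0.1, -4.3]
opening: 0.22
```

```bash
python3 v.py
```

```text
10.8667 [ 0.47759948 -0.20224321  0.15713533] yaw 10.804979301605618 soc [ 0.593  -0.1802  0.1465] [ 0.3  0.2 -4.3] [0.031 0.14  0.044] [-0.999  0.     0.035]
```

Call:
{"fn": "drive_tool", "kwargs": {
  "deltas": [
    [[0,0,0],[0.15,0,0],0],
    [[0,0,0],[0,0,0],0],
    [[0,0,0],[0,0,0],0]
  ]
}}

```text
clock: 11.17
tool_pos: [0.4778, -0.2023, 0.1558]
eef_rot: [-0.065, 0.691, 0.068, 0.716]
contact_force: [0.4, -0.3, -2.3]
opening: 0.221
```

```bash
python3 v.py
```

```text
11.2167 [ 0.47778378 -0.20230587  0.15582403] yaw 10.79932678608926 soc [ 0.5931 -0.1803  0.1453] [-0.8  0.  -2. ] [0.    0.083 0.004] [-0.999 -0.     0.035]
```

Call:
{"fn": "drive_tool", "kwargs": {
  "deltas": [
    [[0,0,0],[0.1,0,0],0],
    [[0,0,0],[0,0,0],0],
    [[0,0,0],[0,0,0],0]
  ]
}}

```text
clock: 11.52
tool_pos: [0.4777, -0.2023, 0.1549]
eef_rot: [-0.065, 0.691, 0.068, 0.716]
contact_force: [-3.5, 0.2, 2.4]
opening: 0.221
```

```bash
python3 v.py
```

```text
11.5667 [ 0.47774111 -0.20230162  0.15488954] yaw 10.799341444966414 soc [ 0.5931 -0.1803  0.1443] [-2.  -0.6  1.2] [0.051 0.027 0.011] [-0.999 -0.     0.035]
```

Call:
{"fn": "drive_tool", "kwargs": {
  "deltas": [
    [[0,1,0],[-0.2,0,0],0],
    [[0,1,0],[-0.2,0,0],0],
    [[0,0,0],[0,0,0],0],
    [[0,0,0],[0,0,0],0]
  ]
}}

```text
clock: 11.95
tool_pos: [0.4786, -0.2021, 0.1588]
eef_rot: [-0.067, 0.703, 0.067, 0.705]
contact_force: [0.4, 0.2, -0.6]
opening: 0.222
```

```bash
python3 v.py h6.png
```

```text
12.0 [ 0.47857115 -0.20208563  0.1587206 ] yaw 10.818481029925156 soc [ 0.5935 -0.1801  0.1443] [1.1 1.  0.3] [ 0.072 -0.529 -0.011] [-1.    -0.     0.002]
[array([224, 164]), array([389, 199])]
```

View pics/h6.png

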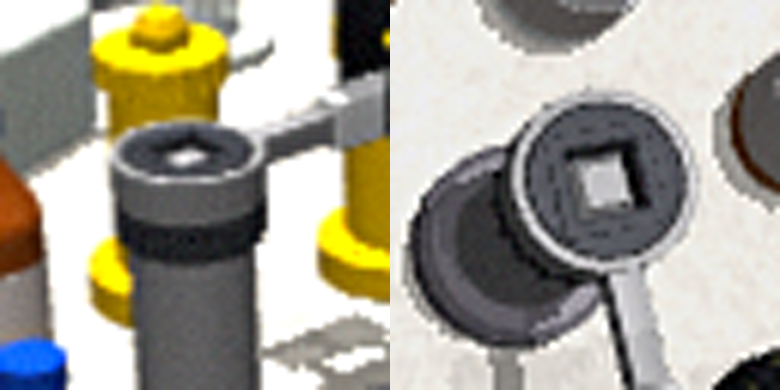

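The wrench is seated: boss at (607,183), centred in the hole, head flush on the cap. Now the free part of the turn, with torque monitored.

```bash
cat > t.py <<'E'
from h import *
F=[];Q=[]
st=r.get_state();M=R.from_quat(st['eef_rot']).as_matrix()
p=st['tool_pos'];b=np.array([.5946,-.1815]);d=p[:2]-b;f=st['contact_force'];m=st['moment']
yaw=np.degrees(np.arctan2(M[1,2],M[0,2]));ang=np.degrees(np.arctan2(-d[1],-d[0]))
fr=M.T@f
print('t%.2f z%.4f yaw%.2f posang%.2f rad%.4f  F_tool%s Mz%.3f tau_cw %.3f My_tool %.2f'%(st['clock'],p[2],yaw,ang,np.hypot(*d),fr.round(1),m[2],(d[0]*f[1]-d[1]*f[0])+m[2],(M.T@m)[1]))
E
python3 t.py
```

```text
t12.05 z0.1587 yaw10.81 posang10.07 rad0.1179  F_tool[0.7 0.9 2.3] Mz0.006 tau_cw -0.100 My_tool -0.53
```

Call:
{"fn": "drive_tool", "kwargs": {
  "deltas": [
    [[2.5,0,0],[0,0.51,0.01],0],
    [[2.5,0,0],[0,0.51,0.01],0],
    [[2.5,0,0],[0,0.51,0.01],0],
    [[2.5,0,0],[0,0.51,0.01],0],
    [[0,0,0],[0,0,0],0],
    [[0,0,0],[0,0,0],0]
  ]
}}

```text
clock: 12.55
tool_pos: [0.4757, -0.1822, 0.1588]
eef_rot: [-0.005, 0.707, 0.005, 0.707]
contact_force: [1.3, -0.1, -0.4]
opening: 0.222
```

```bash
python3 t.py
```

```text
t12.55 z0.1588 yaw0.87 posang0.35 rad0.1189  F_tool[ 0.4 -0.1  1.3] Mz-0.021 tau_cw -0.010 My_tool -0.32
```

Call:
{"fn": "drive_tool", "kwargs": {
  "deltas": [
    [[2.5,0,0],[0,0.51,0.01],0],
    [[2.5,0,0],[0,0.51,0.01],0],
    [[2.5,0,0],[0,0.51,0.01],0],
    [[0,0,0],[0,0,0],0],
    [[0,0,0],[0,0,0],0]
  ]
}}

```text
clock: 12.97
tool_pos: [0.4766, -0.167, 0.1587]
eef_rot: [0.041, 0.706, -0.041, 0.706]
contact_force: [0.7, 0.8, -0.1]
opening: 0.226
```

```bash
python3 t.py
```

```text
t12.97 z0.1587 yaw-6.59 posang-7.02 rad0.1189  F_tool[0.1 0.9 0.7] Mz0.051 tau_cw -0.051 My_tool -0.51
```

Call:
{"fn": "drive_tool", "kwargs": {
  "deltas": [
    [[2.5,0,0],[0,0.51,0.01],0],
    [[2.5,0,0],[0,0.51,0.01],0],
    [[0,0,0],[0,0,0],0],
    [[0,0,0],[0,0,0],0]
  ]
}}

```text
clock: 13.3
tool_pos: [0.4782, -0.1569, 0.1587]
eef_rot: [0.071, 0.703, -0.071, 0.704]
contact_force: [0.9, 0.2, 0.1]
opening: 0.222
```

```bash
python3 t.py
```

```text
t13.30 z0.1587 yaw-11.57 posang-11.93 rad0.1190  F_tool[-0.1  0.4  0.8] Mz0.048 tau_cw -0.003 My_tool -0.53
```

Call:
{"fn": "drive_tool", "kwargs": {
  "deltas": [
    [[2,0,0],[0,0.41,0.01],0],
    [[2,0,0],[0,0.41,0.01],0],
    [[0,0,0],[0,0,0],0],
    [[0,0,0],[0,0,0],0]
  ]
}}

```text
clock: 13.63
tool_pos: [0.4802, -0.149, 0.1587]
eef_rot: [0.096, 0.7, -0.096, 0.701]
contact_force: [1.3, -0.2, -0.3]
opening: 0.222
```

```bash
python3 t.py
```

```text
t13.63 z0.1587 yaw-15.58 posang-15.86 rad0.1190  F_tool[0.3 0.2 1.3] Mz0.106 tau_cw 0.083 My_tool -0.59
```

Call:
{"fn": "drive_tool", "kwargs": {
  "deltas": [
    [[2,0,0],[0,0.41,0.01],0],
    [[2,0,0],[0,0.41,0.01],0],
    [[0,0,0],[0,0,0],0],
    [[0,0,0],[0,0,0],0]
  ]
}}

```text
clock: 13.97
tool_pos: [0.4827, -0.1412, 0.1587]
eef_rot: [0.12, 0.697, -0.12, 0.697]
contact_force: [1.3, 0.3, -0.8]
opening: 0.217
```

```bash
python3 t.py
```

```text
t13.97 z0.1587 yaw-19.58 posang-19.81 rad0.1190  F_tool[0.8 0.7 1.1] Mz0.155 tau_cw 0.066 My_tool -0.56
```

Call:
{"fn": "drive_tool", "kwargs": {
  "deltas": [
    [[2,0,0],[0,0.41,0.01],0],
    [[0,0,0],[0,0,0],0],
    [[0,0,0],[0,0,0],0]
  ]
}}

```text
clock: 14.22
tool_pos: [0.4841, -0.1373, 0.1587]
eef_rot: [0.132, 0.694, -0.132, 0.695]
contact_force: [2.1, 1.0, -1.0]
opening: 0.223
```

```bash
python3 t.py
```

```text
t14.22 z0.1587 yaw-21.59 posang-21.79 rad0.1190  F_tool[1.  1.7 1.6] Mz0.188 tau_cw -0.019 My_tool -0.66
```

```bash
cat > t.py <<'E'
from h import *
import sys
n=int(sys.argv[1]) if len(sys.argv)>1 else 5
b=np.array([.5946,-.1815]);A=[]
for i in range(n):
    st=r.get_state();A.append(np.r_[st['contact_force'],st['moment']]);
    if i<n-1:r.snapshot('top')
M=R.from_quat(st['eef_rot']).as_matrix();p=st['tool_pos'];d=p[:2]-b
A=np.array(A);w=A.mean(0);f,m=w[:3],w[3:];tau=d[0]*A[:,1]-d[1]*A[:,0]+A[:,5]
print('t%.2f z%.4f yaw%.2f posang%.2f rad%.4f  F_tool%s M_tool%s tau %.3f +-%.3f'%(st['clock'],p[2],np.degrees(np.arctan2(M[1,2],M[0,2])),np.degrees(np.arctan2(-d[1],-d[0])),np.hypot(*d),(M.T@f).round(2),(M.T@m).round(3),tau.mean(),tau.std()/n**.5))
E
python3 t.py 8; python3 v.py h7.png
```

```text
t14.57 z0.1587 yaw-21.68 posang-21.85 rad0.1190  F_tool[0.31 1.12 2.15] M_tool[-0.198 -0.732  0.25 ] tau 0.063 +-0.025
14.6167 [ 0.48409034 -0.13719596  0.15873747] yaw -21.684392562976274 soc [ 0.5928 -0.1804  0.1441] [2.1 0.3 0.1] [-0.137 -0.858  0.207] [-1.     0.     0.001]
[array([224, 164]), array([389, 199])]
```

View pics/h7.png

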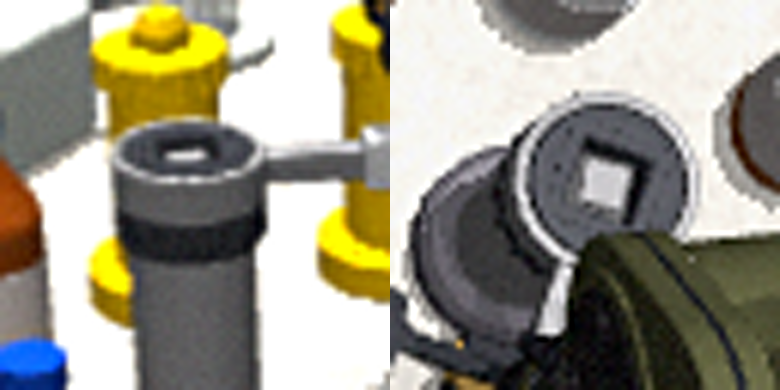

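The boss has turned with the wrench. I'll continue in 2° steps.

Call:
{"fn": "drive_tool", "kwargs": {
  "deltas": [
    [[2,0,0],[0,0.41,0.01],0],
    [[0,0,0],[0,0,0],0]
  ]
}}

```text
clock: 14.83
tool_pos: [0.4859, -0.133, 0.1588]
eef_rot: [0.145, 0.692, -0.145, 0.692]
contact_force: [2.6, -0.5, -0.5]
opening: 0.224
```

```bash
python3 t.py 4
```

```text
t14.98 z0.1587 yaw-23.65 posang-23.84 rad0.1191  F_tool[0.6  0.93 2.36] M_tool[-0.138 -0.854  0.234] tau 0.026 +-0.026
```

Call:
{"fn": "drive_tool", "kwargs": {
  "deltas": [
    [[2,0,0],[0,0.41,0.01],0],
    [[0,0,0],[0,0,0],0]
  ]
}}

```text
clock: 15.15
tool_pos: [0.4876, -0.1293, 0.1587]
eef_rot: [0.157, 0.689, -0.157, 0.69]
contact_force: [3.6, 0.2, 0.0]
opening: 0.225
```

```bash
python3 t.py 4
```

```text
t15.30 z0.1587 yaw-25.64 posang-25.78 rad0.1191  F_tool[0.09 1.57 3.03] M_tool[-0.194 -0.892  0.295] tau 0.007 +-0.043
```

Call:
{"fn": "drive_tool", "kwargs": {
  "deltas": [
    [[2,0,0],[0,0.41,0.01],0],
    [[0,0,0],[0,0,0],0]
  ]
}}

```text
clock: 15.47
tool_pos: [0.4894, -0.1257, 0.1587]
eef_rot: [0.169, 0.686, -0.169, 0.687]
contact_force: [3.4, -1.2, -0.5]
opening: 0.221
```

```bash
python3 t.py 4
```

```text
t15.62 z0.1587 yaw-27.63 posang-27.75 rad0.1191  F_tool[0.42 1.53 3.4 ] M_tool[-0.21  -0.949  0.343] tau 0.028 +-0.014
```

Call:
{"fn": "drive_tool", "kwargs": {
  "deltas": [
    [[0,0,0],[0,0,0.1],0],
    [[0,0,0],[0,0,0],0]
  ]
}}

```text
clock: 15.78
tool_pos: [0.4892, -0.1261, 0.1586]
eef_rot: [0.169, 0.687, -0.169, 0.686]
contact_force: [1.6, 1.2, 1.6]
opening: 0.221
```

```bash
python3 t.py 4
```

```text
t15.93 z0.1586 yaw-27.67 posang-27.73 rad0.1190  F_tool[-1.47  1.93  0.49] M_tool[-0.248 -0.427  0.415] tau 0.018 +-0.030
```

Call:
{"fn": "drive_tool", "kwargs": {
  "deltas": [
    [[2,0,0],[0,0.42,0.01],0],
    [[0,0,0],[0,0,0],0]
  ]
}}

```text
clock: 16.1
tool_pos: [0.4915, -0.1221, 0.1586]
eef_rot: [0.181, 0.684, -0.181, 0.683]
contact_force: [-0.2, 1.0, 0.4]
opening: 0.218
```

```bash
python3 t.py 4
```

```text
t16.25 z0.1586 yaw-29.64 posang-29.74 rad0.1190  F_tool[-1.1   1.64 -0.91] M_tool[-0.193 -0.198  0.417] tau -0.002 +-0.040
```

Call:
{"fn": "drive_tool", "kwargs": {
  "deltas": [
    [[2,0,0],[0,0.42,0.02],0],
    [[0,0,0],[0,0,0],0]
  ]
}}

```text
clock: 16.42
tool_pos: [0.4936, -0.1186, 0.1585]
eef_rot: [0.193, 0.681, -0.193, 0.68]
contact_force: [-0.6, 1.8, 1.4]
opening: 0.225
```

```bash
python3 t.py 4
```

```text
t16.57 z0.1585 yaw-31.63 posang-31.74 rad0.1190  F_tool[-1.72  2.26 -2.31] M_tool[-0.208  0.122  0.398] tau -0.061 +-0.044
```

Call:
{"fn": "drive_tool", "kwargs": {
  "deltas": [
    [[2,0,0],[-0.02,0.43,-0.04],0],
    [[0,0,0],[0,0,0],0]
  ]
}}

```text
clock: 16.73
tool_pos: [0.4959, -0.1151, 0.1588]
eef_rot: [0.205, 0.677, -0.205, 0.676]
contact_force: [-0.9, 1.2, 0.8]
opening: 0.219
```

```bash
python3 t.py 4
```

```text
t16.88 z0.1587 yaw-33.65 posang-33.76 rad0.1189  F_tool[-0.18  1.36 -1.72] M_tool[-0.192  0.084  0.317] tau 0.031 +-0.027
```

Call:
{"fn": "drive_tool", "kwargs": {
  "deltas": [
    [[2,0,0],[0,0.43,-0.03],0],
    [[0,0,0],[0,0,0],0]
  ]
}}

```text
clock: 17.05
tool_pos: [0.4984, -0.1115, 0.1588]
eef_rot: [0.217, 0.673, -0.217, 0.673]
contact_force: [-0.9, 0.3, 0.5]
opening: 0.223
```

```bash
python3 t.py 4
```

```text
t17.20 z0.1588 yaw-35.66 posang-35.84 rad0.1190  F_tool[-0.01  1.01 -1.19] M_tool[-0.213 -0.015  0.269] tau 0.093 +-0.049
```

Call:
{"fn": "drive_tool", "kwargs": {
  "deltas": [
    [[2,0,0],[0,0.43,-0.02],0],
    [[0,0,0],[0,0,0],0]
  ]
}}

```text
clock: 17.37
tool_pos: [0.5009, -0.1081, 0.1589]
eef_rot: [0.229, 0.669, -0.229, 0.669]
contact_force: [-0.5, 0.4, 0.7]
opening: 0.222
```

```bash
python3 t.py 4
```

```text
t17.52 z0.1589 yaw-37.67 posang-37.91 rad0.1190  F_tool[ 0.14  0.66 -0.38] M_tool[-0.15  -0.151  0.174] tau 0.072 +-0.031
```

Call:
{"fn": "drive_tool", "kwargs": {
  "deltas": [
    [[2,0,0],[0,0.42,0],0],
    [[0,0,0],[0,0,0],0]
  ]
}}

```text
clock: 17.68
tool_pos: [0.5036, -0.1048, 0.1589]
eef_rot: [0.24, 0.665, -0.24, 0.665]
contact_force: [0.3, 0.1, -0.7]
opening: 0.219
```

```bash
python3 t.py 4
```

```text
t17.83 z0.1589 yaw-39.66 posang-39.93 rad0.1190  F_tool[0.72 0.68 0.31] M_tool[-0.149 -0.335  0.103] tau 0.067 +-0.029
```

Call:
{"fn": "drive_tool", "kwargs": {
  "deltas": [
    [[2,0,0],[0,0.42,0],0],
    [[0,0,0],[0,0,0],0]
  ]
}}

```text
clock: 18.0
tool_pos: [0.5063, -0.1016, 0.1589]
eef_rot: [0.252, 0.66, -0.252, 0.661]
contact_force: [1.4, -1.8, -1.4]
opening: 0.214
```

```bash
python3 t.py 4
```

```text
t18.15 z0.1589 yaw-41.66 posang-41.96 rad0.1191  F_tool[1.22 0.66 1.49] M_tool[-0.151 -0.477  0.061] tau 0.071 +-0.060
```

Call:
{"fn": "drive_tool", "kwargs": {
  "deltas": [
    [[2,0,0],[0,0.42,0],0],
    [[0,0,0],[0,0,0],0]
  ]
}}

```text
clock: 18.32
tool_pos: [0.5092, -0.0985, 0.159]
eef_rot: [0.263, 0.656, -0.263, 0.657]
contact_force: [1.5, -3.0, -1.3]
opening: 0.222
```

```bash
python3 t.py 4
```

```text
t18.47 z0.1590 yaw-43.67 posang-44.00 rad0.1191  F_tool[1.08 0.31 2.31] M_tool[-0.107 -0.658  0.029] tau 0.068 +-0.022
```

Call:
{"fn": "drive_tool", "kwargs": {
  "deltas": [
    [[2,0,0],[0.02,0.42,0.06],0],
    [[0,0,0],[0,0,0],0]
  ]
}}

```text
clock: 18.63
tool_pos: [0.512, -0.0957, 0.1587]
eef_rot: [0.274, 0.652, -0.275, 0.652]
contact_force: [0.3, -2.0, -0.1]
opening: 0.225
```

```bash
python3 t.py 4
```

```text
t18.78 z0.1587 yaw-45.65 posang-45.95 rad0.1191  F_tool[0.07 0.06 1.47] M_tool[-0.162 -0.579 -0.075] tau 0.154 +-0.049
```

Call:
{"fn": "drive_tool", "kwargs": {
  "deltas": [
    [[2,0,0],[0,0.41,0.04],0],
    [[0,0,0],[0,0,0],0]
  ]
}}

```text
clock: 18.95
tool_pos: [0.5143, -0.0935, 0.1586]
eef_rot: [0.285, 0.647, -0.286, 0.646]
contact_force: [-2.1, -2.9, 0.8]
opening: 0.222
```

```bash
python3 t.py 4
```

```text
t19.10 z0.1586 yaw-47.63 posang-47.51 rad0.1191  F_tool[-0.99 -2.93  0.71] M_tool[-0.477 -0.542 -0.654] tau 0.828 +-0.023
```

Call:
{"fn": "drive_tool", "kwargs": {
  "deltas": [
    [[2,0,0],[0,0.41,0.03],0],
    [[0,0,0],[0,0,0],0]
  ]
}}

```text
clock: 19.27
tool_pos: [0.5177, -0.0905, 0.1586]
eef_rot: [0.297, 0.642, -0.297, 0.641]
contact_force: [-3.5, -3.0, 1.2]
opening: 0.219
```

```bash
python3 t.py 4
```

```text
t19.42 z0.1585 yaw-49.64 posang-49.60 rad0.1191  F_tool[-1.34 -3.72  0.09] M_tool[-0.415 -0.354 -0.83 ] tau 0.860 +-0.015
```

Torque jumped from 0.15 to 0.83 N m, then levelled at 0.86. The cap is tight and the wrench has broken away. Handle deflection is about 2–3.6°, so I'll add 4° to complete the click, which leaves it well under 13.7°.

Call:
{"fn": "drive_tool", "kwargs": {
  "deltas": [
    [[2,0,0],[0,0.41,0.02],0],
    [[2,0,0],[0,0.41,0.02],0],
    [[0,0,0],[0,0,0],0]
  ]
}}

```text
clock: 19.67
tool_pos: [0.5243, -0.0853, 0.1585]
eef_rot: [0.319, 0.632, -0.32, 0.63]
contact_force: [-4.8, -2.9, 1.3]
opening: 0.222
```

```bash
python3 t.py 4
```

```text
t19.82 z0.1585 yaw-53.62 posang-53.61 rad0.1191  F_tool[-1.95 -4.36 -1.22] M_tool[-0.354 -0.16  -0.945] tau 0.874 +-0.031
```

The click is complete: plateau torque 0.87 N m, deflection about 0.11–0.13 rad. Backing off to unload.

Call:
{"fn": "drive_tool", "kwargs": {
  "deltas": [
    [[-2,0,0],[-0.03,-0.41,0.03],0],
    [[-2,0,0],[-0.03,-0.41,0],0],
    [[-2,0,0],[0,-0.41,0],0],
    [[-2,0,0],[0,-0.41,0],0],
    [[-1.5,0,0],[0,-0.31,0],0],
    [[0,0,0],[0,0,0],0],
    [[0,0,0],[0,0,0],0]
  ]
}}

```text
clock: 20.4
tool_pos: [0.5103, -0.0978, 0.1592]
eef_rot: [0.267, 0.655, -0.266, 0.655]
contact_force: [-2.4, 0.6, -0.9]
opening: 0.221
```

```bash
python3 t.py 4
```

```text
t20.55 z0.1592 yaw-44.21 posang-44.76 rad0.1188  F_tool[ 0.53 -1.17 -3.25] M_tool[ 0.035  0.428 -0.242] tau 0.108 +-0.025
```

Call:
{"fn": "drive_tool", "kwargs": {
  "deltas": [
    [[0,0,0],[0,0,-0.1],0],
    [[0,0,0],[-0.1,0,0],0],
    [[0,0,0],[-0.3,0,0],0],
    [[0,0,0],[-0.3,0,0],0],
    [[0,0,0],[0,0,0],0]
  ]
}}

```text
clock: 20.97
tool_pos: [0.5102, -0.0978, 0.1669]
eef_rot: [0.266, 0.655, -0.266, 0.656]
contact_force: [0.5, 0.1, -3.4]
opening: 0.223
```

```bash
python3 t.py 4
```

```text
t21.12 z0.1664 yaw-44.20 posang-44.69 rad0.1190  F_tool[ 3.31 -0.07  0.19] M_tool[-0.006  0.037 -0.059] tau 0.015 +-0.037
```

Off the boss cleanly. Lifting, then carrying back to the mat.

Call:
{"fn": "drive_tool", "kwargs": {
  "deltas": [
    [[0,0,0],[-1,0,0],0],
    [[0,0,0],[-2,0,0],0],
    [[0,0,0],[-2.4,0,0],0],
    [[0,0,0],[-2,0,0],0],
    [[0,0,0],[-1.5,0,0],0],
    [[-2.2,0,0],[-0.5,0,0],0],
    [[-5,0,0],[0,0,0],0],
    [[-5,0,0],[0,0,0],0],
    [[-5,0,0],[0,0,0],0],
    [[-5,0,0],[0,0,0],0],
    [[-5,0,0],[0,0,0],0],
    [[0,0,0],[0,0,0],0]
  ]
}}

```text
clock: 22.12
tool_pos: [0.5093, -0.0978, 0.2608]
eef_rot: [0.104, 0.7, -0.104, 0.699]
contact_force: [-0.6, -0.4, -3.1]
opening: 0.221
```

Call:
{"fn": "drive_tool", "kwargs": {
  "deltas": [
    [[0,0,0],[0,1.3,-0.7],0],
    [[0,0,0],[0,2.6,-1.5],0],
    [[0,0,0],[0,2.6,-1.5],0],
    [[0,0,0],[0,2.6,-1.5],0],
    [[0,0,0],[0,2.6,-1.5],0],
    [[0,0,0],[0,2.5,-1.5],0],
    [[0,0,0],[0,2.5,-1.5],0],
    [[0,0,0],[0,2.5,-1.5],0],
    [[0,0,0],[0,2.5,-1.5],0],
    [[0,0,0],[0,2.5,-1.5],0],
    [[0,0,0],[0,2.5,-1.4],0],
    [[0,0,0],[0,1.5,-0.7],0]
  ]
}}

```text
clock: 23.12
tool_pos: [0.4347, 0.2235, 0.2609]
eef_rot: [0.105, 0.7, -0.103, 0.699]
contact_force: [1.1, 1.0, -2.1]
opening: 0.224
```

Call:
{"fn": "drive_tool", "kwargs": {
  "deltas": [
    [[0,0,0],[0,0,0],0],
    [[0,0,0],[0,0,0],0],
    [[0,0,0],[0,0,0],0]
  ]
}}

```text
clock: 23.37
tool_pos: [0.4362, 0.2185, 0.2604]
eef_rot: [0.105, 0.699, -0.106, 0.699]
contact_force: [-0.4, -1.2, -4.5]
opening: 0.221
```

```bash
python3 t.py 3; python3 v.py
```

```text
t23.47 z0.2604 yaw-17.18 posang-68.41 rad0.4297  F_tool[ 4.22 -0.19  0.35] M_tool[-0.029  0.093 -0.003] tau -0.038 +-0.226
23.5167 [0.43648088 0.21811773 0.26034814] yaw -17.166848311888323 soc [0.5483 0.1836 0.2457] [ 0.4  1.  -3.5] [ 0.034  0.067 -0.034] [-1.    -0.001  0.   ]
```

Call:
{"fn": "drive_tool", "kwargs": {
  "deltas": [
    [[0,0,0],[1.5,0.15,0],0],
    [[0,0,0],[3,0,0],0],
    [[0,0,0],[3,0,0],0],
    [[0,0,0],[3,0,0],0],
    [[0,0,0],[3,0,0],0],
    [[0,0,0],[3,0,0],0],
    [[0,0,0],[2.8,0,0],0],
    [[0,0,0],[2,0,0],0],
    [[0,0,0],[1.4,0,0],0],
    [[0,0,0],[0.7,0,0],0],
    [[0,0,0],[0.3,0,0],0],
    [[0,0,0],[0,0,0],0]
  ]
}}

```text
clock: 24.57
tool_pos: [0.437, 0.2209, 0.0232]
eef_rot: [0.105, 0.699, -0.105, 0.699]
contact_force: [-0.1, -0.2, -3.5]
opening: 0.222
```

Call:
{"fn": "drive_tool", "kwargs": {
  "deltas": [
    [[0,0,0],[0.2,0,0],0],
    [[0,0,0],[0,0,0],0],
    [[0,0,0],[0,0,0],0]
  ]
}}

```text
clock: 24.82
tool_pos: [0.4371, 0.2212, 0.0221]
eef_rot: [0.105, 0.699, -0.104, 0.7]
contact_force: [0.9, 0.0, -3.6]
opening: 0.223
```

```bash
python3 t.py 4
```

```text
t24.97 z0.0218 yaw-17.00 posang-68.62 rad0.4325  F_tool[3.48 0.23 0.21] M_tool[-0.014  0.083 -0.003] tau -0.119 +-0.095
```

Call:
{"fn": "drive_tool", "kwargs": {
  "deltas": [
    [[0,0,0],[0.2,0,0],0],
    [[0,0,0],[0,0,0],0],
    [[0,0,0],[0,0,0],0],
    [[0,0,0],[0,0,0],0]
  ]
}}

```text
clock: 25.3
tool_pos: [0.4366, 0.2211, 0.0193]
eef_rot: [0.104, 0.699, -0.104, 0.699]
contact_force: [0.0, -1.0, -3.3]
opening: 0.224
```

```bash
python3 t.py 4
```

```text
t25.45 z0.0193 yaw-16.99 posang-68.57 rad0.4325  F_tool[ 3.45 -0.17 -0.01] M_tool[-0.015  0.091  0.014] tau 0.064 +-0.086
```

Call:
{"fn": "drive_tool", "kwargs": {
  "deltas": [
    [[0,0,0],[0.15,0,0],0],
    [[0,0,0],[0,0,0],0],
    [[0,0,0],[0,0,0],0],
    [[0,0,0],[0,0,0],0]
  ]
}}

```text
clock: 25.78
tool_pos: [0.4367, 0.2211, 0.0186]
eef_rot: [0.105, 0.699, -0.104, 0.7]
contact_force: [-1.6, -0.1, 6.8]
opening: 0.218
```

```bash
python3 t.py 4
```

```text
t25.93 z0.0186 yaw-17.00 posang-68.58 rad0.4325  F_tool[-6.71  0.01 -1.  ] M_tool[-0.002  0.235 -0.145] tau 0.339 +-0.095
```

Flat contact on the mat, about 10 N. Opening.

Call:
{"fn": "drive_tool", "kwargs": {
  "deltas": [
    [[0,0,0],[0,0,0],2.3],
    [[0,0,0],[0,0,0],3],
    [[0,0,0],[0,0,0],5],
    [[0,0,0],[0,0,0],7],
    [[0,0,0],[0,0,0],7],
    [[0,0,0],[0,0,0],7],
    [[0,0,0],[0,0,0],7],
    [[0,0,0],[0,0,0],7]
  ]
}}

```text
clock: 26.6
tool_pos: [0.4366, 0.2211, 0.0177]
eef_rot: [0.104, 0.699, -0.104, 0.699]
contact_force: [-0.4, 0.4, -0.7]
opening: 0.767
```

Call:
{"fn": "drive_tool", "kwargs": {
  "deltas": [
    [[0,0,0],[-1,0,0],7],
    [[0,0,0],[-2,0,0],7],
    [[0,0,0],[-3,0,0],7],
    [[0,0,0],[-4,0,0],7],
    [[0,0,0],[-4,0,0],7],
    [[0,0,0],[-4,0,0],7],
    [[0,0,0],[-3,0,0],7],
    [[0,0,0],[-2,0,0],7],
    [[0,0,0],[0,0,0],7],
    [[0,0,0],[0,0,0],7]
  ]
}}

```text
clock: 27.43
tool_pos: [0.4369, 0.221, 0.2492]
eef_rot: [0.105, 0.698, -0.104, 0.7]
contact_force: [-0.8, 1.1, -0.1]
opening: 0.796
```

```bash
python3 - <<'E'
from h import *
w=snap('wrist');t=snap('top')
a=cv2.cvtColor(np.hstack([w['color'][:, 90:490],cv2.resize(t['color'][120:330,190:490],(400,420)) if 0 else cv2.resize(t['color'][130:340,200:400],(400,420))]),cv2.COLOR_RGB2BGR)
cv2.imwrite('pics/end.png',cv2.convertScaleAbs(a,alpha=1.5)); print(w['st']['tool_pos'],w['st']['opening'])
E
```

```text
[0.43692396 0.2209985  0.24924011] 0.7958519700666706
```

View pics/end.png

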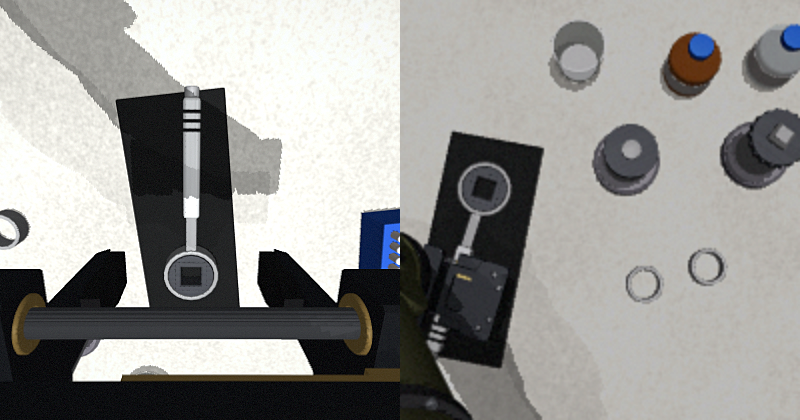

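The wrench lies flat on the mat: head at (191,276), stub at (192,92). That is where it started, and the collars, pots and bottles shown haven't moved. Handing in.

```bash
python3 -c "
from plant import r
print(r.finish_job())"
```

```text
the job is handed in; nothing more can be done
None
```

The job is handed in, with no verdict reported. I fitted the wrench on the tall steel pot's square boss and turned it clockwise until it clicked. I then took it off and laid it flat on the mat where it had started, at about 27 s of the 67 s allowed.

**Click:** after about 56° of free turning, the torque jumped from 0.15 to 0.83 N m and levelled off at 0.87 N m. I estimate the handle deflected 0.11–0.13 rad, past the 0.08 needed and under the 0.24 limit. This comes from the torque and the tool angle; I did not measure the handle angle directly.

**Final checks:** the last picture shows the wrench flat on the mat, the gripper clear, and the other things in view not moved. The picture left out the third bottle, the yellow pots and most of the tip box.

**Readings that disagreed:**
- During free turning, the measured torque was about 0–0.1 N m instead of the stated 0.22 N m drag, but the picture showed the boss turning with the wrench.
- The cameras suggested the wrench head sagged about 5 mm in the grip. Contact height while seating it showed almost none, so I took out the 2° tilt I had added for it.

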